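# Third hand at the tacking jig

## Robot

A 6-joint arm with a two-finger parallel gripper is mounted at the origin on the work surface. World frame = base frame: x ahead of the robot, y to its left, z up, the work surface at z = 0. Lengths are in m, angles in degrees, forces in N, time in s.
With the tool pointing down it reaches from about 0.325 to 0.75 m from the base axis. Payload 7.6 kg.
Tool frame: the origin (TCP) lies between the finger pads; the fingertips stand env.tcp_to_tips ahead of it and the grasp point (between the pads) lies 11 mm behind it (env.tcp_to_tips is the distance from the TCP to the fingertips, in m); z points along the fingers, y is the line along which they close (so a half turn about z gives the same grasp; the last joint's range is limited). The gripper opens to 85 mm and grips with 20 to 120 N. Pads are 22 mm wide; open, the fingers measure 114 mm over their backs; the gripper's body (76 mm by 85 mm) begins 54 mm behind the grasp point. The pads swing forward as they close: fully open they stand 13 mm farther back than shut.
Start: joints at [64.555, 2.991, 80.254, -0, 96.75, -4.028], TCP at [0.192, 0.489, 0.201] pointing down, gripper open.
Joint ranges: [-166.34, 166.34], [-52.06, 124.39], [6.96, 135.62], [-60.46, 240.46], [14.63, 156.25], [-167.68, 167.68]. Speed limits (degrees/s): [147.25, 147.25, 172.46, 180, 180, 180].

## Interface

Orientations are given as a 3x3 rotation matrix whose columns are the frame's x, y, z axes.
In Python, from cell import env gives the robot as it stands.
- The arm moves only by the tool step_arm, never from a script. Its argument "series" is a list of rows, each a list of 5 numbers: the shift along the tool's x, y, z in m, then the turn about the tool's z in rad, then the closure, from 0 (fully open) to 1 (shut). A call has 1 to 12 rows; each row is the pose to reach, as a shift and turn from the pose commanded when the call began, along the tool's axes at that moment; what a row does not reach only later rows make up. A row lasts 1/8 s, in which the tool goes at most 62.5 mm and 10.7 degrees, less where a joint would pass 70% of its speed; a pose out of reach is approached as far as the arm can. A call with a gripper value outside its range is refused whole. The fingers move at their own pace and stop on an object; "force" is the grip in N (left out, the last holds). Time passes only in rows, so rows that repeat a pose let the fingers close. It gives the time, the measured TCP pose, the force, the opening and the grip force at its end, in the units of the state.
- env.get_state(): the state, without advancing time (a new reading comes with each control period).
- env.grab_frame(name): name is "side" or "top" or "wrist"; returns (picture, depth): 384x512x3 uint8, red, green, blue; 384x512 float32, m along the optical axis (not along the pixel's ray), 0 where there is no reading.
- env.calibration(name): a dict with "intrinsics" (3x3 intrinsics, pixels), "extrinsics" (4x4, takes a point from world to camera coordinates). Camera axes: x right, y up, looking along -z (the intrinsics and any distortion apply to the point x, -y, -z); pixel columns grow to the right and rows downward; lengths in m; the calibration is good to about 2 mm. A picture is of the moment at which its call begins: read the wrist's pose just before it. calibration takes no time and is no camera call; for the wrist camera it gives the pose at the moment of the call.
- env.hand_in(): hands the job in; it is judged then, once.
The state is a dict: "clock": time; "joints": joint angles; "dq": joint speeds; "tau": joint torques, N m; "ee_pos": TCP position; "tcp_rot": TCP orientation; "ft_force": force on the tool from outside, world axes, zero at the start; "ft_torque": the same for the moment, N m; "finger_gap": opening from 0.0 (shut) to 1.0 (fully open); "finger_force": force on a finger pad.
Only numpy, scipy, OpenCV 4.12 (cv2) and the standard library are available. Lean on these libraries where they do the work, as an engineer would, in place of code of your own. Each camera call takes 0.05 s, during which the arm holds its last target. There are 200 camera calls.

## Task

From the tray of cut pieces take the long square tube, lay it flat on the jig's base plate with its leading end between the two guide lugs, and press that end squarely against the sprung stop with a steady push of about 12 N (the stop pushed in by half its travel), so that I can tack a chain lug on it. Ease it in without ever ramming the stop to the end of its travel, leave the other pieces in the tray and the stand, hammer and brush alone, keep the push steady for at least two seconds, and finish while still holding the tube pressed there: do not let go.

Things in the scene. Friction and masses are not known exactly. Their poses are not given: they have to be found in the camera images.
- tube: the part wanted: square steel tube 40 x 40 mm, 140 mm long, 4 mm wall, about 0.6 kg, lying in the tray. Origin: centre of its underside (so its middle is 20 mm higher, its ends 70 mm to either side); x runs along the tube, z up. Both ends and the four sides are alike; keep this side up
- short_tube: not wanted: square steel tube of the same 40 x 40 mm section but only 80 mm long, in the tray. Origin: centre of its underside, x along it
- channel: not wanted: steel U channel 40 mm wide, 22 mm high, 140 mm long, open side up, in the tray. Origin: centre of its underside, x along it
- tray: fixed grey sheet-steel tray, 270 mm (x) by 310 mm (y) outside, 50 mm high, walls and floor 5 mm. Origin: centre of its underside. Three pieces lie roughly along its x in three lanes 90 mm apart, in any order, on its floor; two 8 mm thick offcut plates (30 x 45 mm) lie near its x ends
- jig: fixed tacking jig: steel base plate 280 mm (x) by 140 mm (y), 12 mm thick; the tube lies on it. Origin: centre of the plate's underside; x runs towards the stop (push this way), z up. Two guide lugs, x = 45 to 85 mm, 20 mm high above the plate, 12 mm thick, inner faces at y = -27 and +27 mm, leave the tube 7 mm each side. Blue back plate at x = 124 to 136 mm, top 62 mm above the table
- stop_pad: the jig's sprung end stop: brass pad 44 mm wide, 12 mm thick, 16 to 54 mm above the table. Origin: centre of its front face's lower edge, at jig x = 70 mm at rest. Slides along the jig's +x only, up to 30 mm, on a spring of 800 N/m without preload: 7.5 mm in is 6 N, 15 mm is 12 N, 22.5 mm is 18 N. When 15 mm in, the pressing tube's origin is at jig x = 15 mm
- stand: bystander: small finished pipe stand beyond the work, 80 mm square base plate, post 45 mm square, curved saddle on top, about 110 mm high. Origin: centre of its underside
- hammer: bystander: hammer about 260 mm long lying at the robot's left. Origin: on its underside, x along it
- brush: bystander: brush about 220 mm long lying at the robot's right. Origin: on its underside, x along it

How it is judged:
By the outcome, as a careful person would: the job done as asked, in the order asked, and still so for the second after the job is handed in, while the arm keeps its last pose, push and grip.
It also fails if it takes over 56 s, if anything falls off the work surface, if the arm or the gripper's body presses on something with over 40 N, if the wrist force passes 120 N, or if a joint passes its speed limit or range.

## Working session

There is one attempt and no reset: what is moved stays moved. The work goes in short steps, Python scripts to look and compute and a tool call to move; the robot and the scene stay as the last step left them, time stands still between calls to the robot, and variables do not carry over. Pictures are saved under pics/ and viewed, at most 10 in all, crops included, and the job is handed in when it is done.

Besides the shell and the picture viewer there is one more tool, called after "Emit:" in YAML: its name, and indented under it one key for each argument. step_arm: Moves the arm, as the interface text tells. Its arguments: {"type":"object","properties":{"series":{"type":"array"},"force":{"type":"number"}},"required":["series"]}

```bash
mkdir -p pics; ls
cat > h.py <<'E'
import numpy as np, cv2
from cell import env
def grab(n):
    c=env.calibration(n); im,d=env.grab_frame(n); return im,d,np.array(c["intrinsics"]),np.array(c["extrinsics"]),c
def cloud(d,K,T):
    v,u=np.mgrid[:d.shape[0],:d.shape[1]]
    P=np.stack([(u-K[0,2])/K[0,0]*d,-(v-K[1,2])/K[1,1]*d,-d],-1)
    Ti=np.linalg.inv(T); return P@Ti[:3,:3].T+Ti[:3,3]
E
python3 - <<'E'
from h import *
print(env.tcp_to_tips, env.get_state())
o=[]
for n in("top","side"):
    im,d,K,T,c=grab(n); print(n,c); np.savez(n+"0.npz",im=im,d=d,K=K,T=T); cv2.imwrite(f"pics/{n}0.png",im[...,::-1])
E
```

```text
pics
0.008 {'clock': 0.0, 'joints': array([ 6.45529990e+01,  3.02771594e+00,  8.03132450e+01, -9.39165584e-04,
        9.67483646e+01, -4.02928424e+00]), 'dq': array([ 0.03536949, -0.0043863 ,  0.02034979, -0.05994252,  0.07672361,
       -0.00276154]), 'tau': array([-7.98975507e-04, -3.81657600e+01, -3.60199356e+01, -8.02994236e-05,
        5.98364553e-03, -3.95175084e-05]), 'ee_pos': array([0.19155904, 0.48843669, 0.20046593]), 'tcp_rot': array([[-9.30942217e-01,  3.65165935e-01, -6.55176594e-04],
       [ 3.65166511e-01,  9.30941146e-01, -1.41476684e-03],
       [ 9.33061948e-05, -1.55631473e-03, -9.99998785e-01]]), 'ft_force': array([-1.07508302, -0.07484674,  0.07198362]), 'ft_torque': array([ 0.00285347, -0.02452639,  0.01140298]), 'finger_force': 0.0, 'finger_gap': 1.0004063160906806}
top {'intrinsics': array([[368.47826724,   0.        , 259.02203278],
       [  0.        , 368.47826724, 196.02437286],
       [  0.        ,   0.        ,   1.        ]]), 'extrinsics': array([[ 6.84279314e-02, -9.97655879e-01, -6.04606701e-04,
        -3.32252154e-02],
       [ 9.74429926e-01,  6.67048629e-02,  2.14561833e-01,
        -6.08734570e-01],
       [-2.14018544e-01, -1.52711693e-02,  9.76710220e-01,
        -1.40857081e+00],
       [ 0.00000000e+00,  0.00000000e+00,  0.00000000e+00,
         1.00000000e+00]])}
side {'intrinsics': array([[364.02958482,   0.        , 252.71125778],
       [  0.        , 364.02958482, 189.61465531],
       [  0.        ,   0.        ,   1.        ]]), 'extrinsics': array([[ 0.98551215, -0.16919716, -0.01175289, -0.60829892],
       [ 0.11766924,  0.63218393,  0.7658312 , -0.10588458],
       [-0.12214647, -0.7561189 ,  0.64293425, -1.25334665],
       [ 0.        ,  0.        ,  0.        ,  1.        ]])}
```

View pics/top0.png

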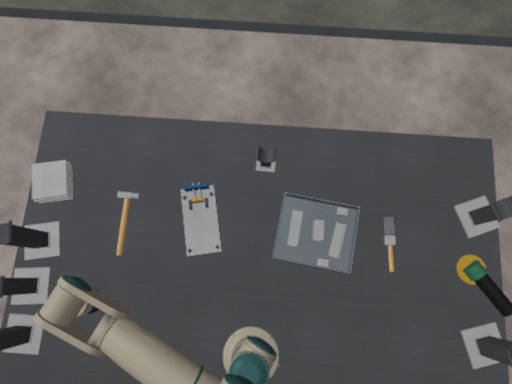

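View pics/side0.png

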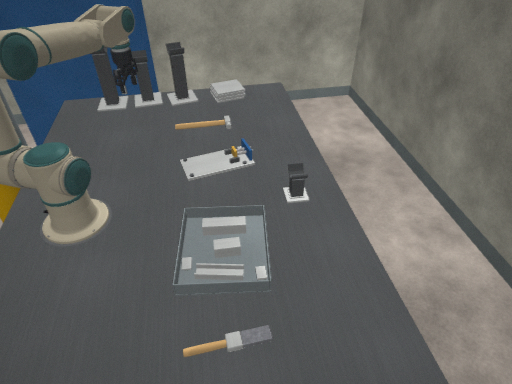

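The top view shows the jig at (200,220) with its stop at the upper end (world +x). The tray is centred at (316,233) and holds a long piece at (295,228), a short one at (318,230) and another long one at (337,240). In the side view the front long piece shows two rims (200-245, 265-272), so it is the channel. The wanted tube is the one at top (295,228), side (224,226).

Run:
```python
from h import *
a={}
for n in("top","side"):
    z=np.load(n+"0.npz"); W=cloud(z["d"].astype(float),z["K"],z["T"]); a[n]=(z,W)
    im=z["im"].astype(int); hsv=cv2.cvtColor(z["im"],cv2.COLOR_RGB2HSV)
    X,Y,Z=W[...,0],W[...,1],W[...,2]
    ok=z["d"]>0
    tab=ok&(abs(X-.45)<.2)&(abs(Y)<.4)
    print(n,"table z",np.median(Z[tab&(im.sum(-1)<150)]))
    def rect(m,s):
        m=cv2.morphologyEx(m.astype(np.uint8),cv2.MORPH_OPEN,np.ones((2,2)))
        k,l,st,_=cv2.connectedComponentsWithStats(m)
        for i in range(1,k):
            if st[i,4]<25: continue
            p=W[l==i]; r=cv2.minAreaRect(p[:,:2].astype(np.float32))
            print(" ",s,st[i,4],"c",np.round(r[0],4),"sz",np.round(r[1],4),"ang",round(r[2],1),"zmed",np.round(np.median(p[:,2]),4),"uv",st[i,:4])
    tr=ok&(X>.25)&(X<.7)&(Y<.06)&(Y>-.36)
    rect(tr&(Z>.035)&(Z<.049)&(im.min(-1)>110),"tubes")
    rect(tr&(Z>.003)&(im.min(-1)>130),"tray bright")
    jr=ok&(X>.3)&(X<.75)&(Y>.08)&(Y<.3)
    rect(jr&(Z>.006)&(Z<.018)&(im.min(-1)>110),"plate")
    rect(jr&(hsv[...,0]>100)&(hsv[...,0]<130)&(hsv[...,1]>150)&(hsv[...,2]>60),"blue")
    rect(jr&(hsv[...,0]>15)&(hsv[...,0]<32)&(hsv[...,1]>130),"brass")
c=[]
for n,(x0,y0,x1,y1) in(("top",(160,160,380,285)),("side",(160,120,330,300))):
    g=a[n][0]["im"][y0:y1,x0:x1,::-1]; cv2.imwrite(f"pics/{n}c.png",cv2.resize(g,None,fx=3.3,fy=3.3,interpolation=cv2.INTER_CUBIC))
```

```text
top table z 0.05317740399333237
  tubes 341 c [ 0.4956 -0.1505] sz [0.0445 0.1436] ang 83.3 zmed 0.0423 uv [289 212  15  35]
  tubes 199 c [ 0.3972 -0.1595] sz [0.0773 0.3482] ang 47.8 zmed 0.0422 uv [314 221  12  21]
  tray bright 69 c [ 0.5784 -0.3408] sz [0.0434 0.0276] ang 84.5 zmed 0.01 uv [338 208  11   8]
  tray bright 366 c [ 0.4949 -0.1481] sz [0.0453 0.1451] ang 83.8 zmed 0.0424 uv [288 211  16  37]
  tray bright 212 c [ 0.3943 -0.1531] sz [0.0745 0.3347] ang 48.4 zmed 0.0426 uv [314 221  11  21]
  tray bright 330 c [ 0.3719 -0.2106] sz [0.1162 0.4066] ang 37.6 zmed 0.0093 uv [330 224  17  35]
  tray bright 72 c [ 0.3649 -0.2661] sz [0.0442 0.0264] ang 85.0 zmed 0.0119 uv [318 260  12   8]
  plate 26 c [0.6345 0.2049] sz [0.029  0.0169] ang 17.2 zmed 0.0096 uv [210 187   6   7]
  plate 1343 c [0.4134 0.1885] sz [0.4203 0.2108] ang 32.8 zmed 0.0097 uv [186 191  36  66]
  blue 72 c [0.633  0.2577] sz [0.01   0.0808] ang 10.8 zmed 0.0543 uv [189 185  20   6]
  brass 30 c [0.5776 0.2538] sz [0.0073 0.0395] ang 11.5 zmed 0.0475 uv [193 200  11   3]
side table z nan
  tubes 466 c
[... 333 characters left out ...]
3.6 zmed 0.0452 uv [214 237  29  14]
  tray bright 119 c [ 0.4061 -0.6155] sz [0.0337 0.7431] ang 5.6 zmed 0.0132 uv [182 258  11  12]
  tray bright 95 c [ 0.4683 -0.3001] sz [0.0072 0.1359] ang 77.3 zmed 0.0259 uv [197 264  47   3]
  tray bright 134 c [ 0.5326 -0.6486] sz [0.6854 0.0324] ang 80.3 zmed 0.0134 uv [256 266  12  14]
  tray bright 337 c [ 0.4285 -0.6371] sz [0.6814 0.1407] ang 83.3 zmed 0.0125 uv [195 269  50   8]
  plate 1119 c [ 0.5581 -0.3362] sz [0.2951 1.2764] ang 4.3 zmed 0.0125 uv [181 154  75  27]
  blue 61 c [0.6415 0.2548] sz [0.0704 0.0325] ang 80.5 zmed 0.0585 uv [244 142   9  19]
  brass 38 c [0.587  0.2482] sz [0.0448 0.0165] ang 81.1 zmed 0.0456 uv [233 147   5  11]
  return _methods._mean(a, axis=axis, dtype=dtype,
  ret = ret.dtype.type(ret / rcount)
```

View pics/topc.png

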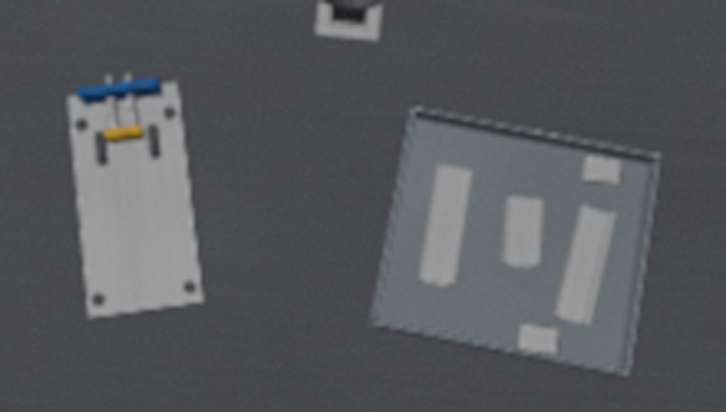

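The crop shows the plain tube at crop (445,225), the short tube at (523,230), the channel at (585,262), and the jig with its brass pad at (122,132). Next I'll cast mask pixels onto the known plane heights.

```bash
cat >> h.py <<'E'
def onplane(uv,K,T,z):
    uv=np.asarray(uv,float).reshape(-1,2); Ti=np.linalg.inv(T)
    D=np.c_[(uv[:,0]-K[0,2])/K[0,0],-(uv[:,1]-K[1,2])/K[1,1],-np.ones(len(uv))]@Ti[:3,:3].T
    return Ti[:3,3]+D*((z-Ti[2,3])/D[:,2])[:,None]
def proj(P,K,T):
    p=np.c_[np.atleast_2d(P),np.ones(len(np.atleast_2d(P)))]@T.T
    return np.c_[K[0,0]*p[:,0]/-p[:,2]+K[0,2],-K[1,1]*p[:,1]/-p[:,2]+K[1,2]]
def box(m,K,T,z):
    "min-area rectangle of mask outline cast on plane z: centre, (long,short), yaw of long side"
    m=m.astype(np.uint8); cs,_=cv2.findContours(m,cv2.RETR_EXTERNAL,cv2.CHAIN_APPROX_NONE)
    c=max(cs,key=cv2.contourArea)
    P=onplane(c,K,T,z)[:,:2]; r=cv2.minAreaRect((P*1e3).astype(np.float32))
    b=cv2.boxPoints(r)/1e3; e=[b[1]-b[0],b[2]-b[1]]; L=[np.linalg.norm(x) for x in e]; i=int(L[1]>L[0])
    y=np.degrees(np.arctan2(e[i][1],e[i][0])); y=(y+90)%180-90
    return b.mean(0),(L[i],L[1-i]),y
E
python3 - <<'E'
from h import *
z=np.load("top0.npz"); im,K,T=z["im"],z["K"],z["T"]
br=(im.min(-1)>120)
def sub(m,x,y,w,h):
    o=np.zeros_like(m);o[y:y+h,x:x+w]=m[y:y+h,x:x+w];return o
hsv=cv2.cvtColor(im,cv2.COLOR_RGB2HSV)
pl=sub(im.min(-1)>100,175,183,52,80)
for s,m,h in(("tube",sub(br,286,206,22,45),.045),("short",sub(br,308,215,18,32),.045),("chan",sub(br,327,215,22,50),.027),
  ("plate",pl,.012),("brass",sub((hsv[...,0]>15)&(hsv[...,0]<32)&(hsv[...,1]>130),185,195,30,12),.054),
  ("blue",sub((hsv[...,0]>100)&(hsv[...,0]<130)&(hsv[...,1]>150),180,178,35,15),.062)):
    print(s,box(m,K,T,h))
E
```

```text
tube (array([ 0.49484363, -0.14126813], dtype=float32), (np.float32(0.14661445), np.float32(0.044387978)), np.float32(-6.460037))
short (array([ 0.49336198, -0.23493703], dtype=float32), (np.float32(0.08497472), np.float32(0.044805437)), np.float32(-1.9131775))
chan (array([ 0.46055308, -0.3146278 ], dtype=float32), (np.float32(0.14157778), np.float32(0.044359732)), np.float32(-11.92569))
plate (array([0.50658953, 0.24331075], dtype=float32), (np.float32(0.27982214), np.float32(0.14262971)), np.float32(11.872414))
brass (array([0.57854044, 0.25660133], dtype=float32), (np.float32(0.04074049), np.float32(0.012275076)), np.float32(-77.732155))
blue (array([0.6310048, 0.2682671], dtype=float32), (np.float32(0.09725347), np.float32(0.016507113)), np.float32(-77.26714))
```

```bash
cat >> h.py <<'E'
def shift(p,yaw):
    "tool-axis shift and turn from the present pose to TCP p, tool-x yaw (deg)"
    s=env.get_state(); R=s["tcp_rot"]; y0=np.degrees(np.arctan2(R[1,0],R[0,0]))
    d=R.T@(np.array(p)-s["ee_pos"]); t=-np.radians((yaw-y0+180)%360-180)
    print("t",s["clock"],"pos",np.round(s["ee_pos"],4),"yaw",round(y0,2),"gap",s["finger_gap"],"F",np.round(s["ft_force"],1)); print("shift",np.round(d,4),"turn",round(t,4))
E
python3 -c "
from h import *
shift([.47,.225,.24],192)"
```

```text
t 0.1 pos [0.1915 0.4885 0.2006] yaw 158.58 gap 1.0036228554631508 F [ 0.1 -0.4  0.6]
shift [-0.3554 -0.1437 -0.0393] turn -0.5832
```

Emit:
step_arm:
  series:
    - [-0.045,-0.018,-0.005,-0.08,0.3]
    - [-0.09,-0.036,-0.01,-0.16,0.3]
    - [-0.135,-0.054,-0.015,-0.24,0.3]
    - [-0.18,-0.072,-0.02,-0.32,0.3]
    - [-0.225,-0.09,-0.025,-0.4,0.3]
    - [-0.27,-0.108,-0.03,-0.48,0.3]
    - [-0.315,-0.126,-0.035,-0.54,0.3]
    - [-0.355,-0.144,-0.039,-0.583,0.3]
    - [-0.355,-0.144,-0.039,-0.583,0.3]
    - [-0.355,-0.144,-0.039,-0.583,0.3]

```text
clock: 1.35
ee_pos: [0.4693, 0.2252, 0.2399]
tcp_rot: [[-0.978, -0.207, -0.001], [-0.207, 0.978, 0.0], [0.001, 0.0, -1.0]]
ft_force: [-0.3, -1.2, 0.7]
finger_gap: 0.7
finger_force: 0.0
```

Run:
```python
from h import *
im,d,K,T,c=grab("wrist"); np.savez("w1.npz",im=im,d=d,K=K,T=T); cv2.imwrite("pics/w1.png",im[...,::-1])
print(c.keys()); 
shift([.495,-.141,.24],173.5)
```

```text
dict_keys(['intrinsics', 'extrinsics'])
t 1.4 pos [0.469  0.2256 0.24  ] yaw -167.99 gap 0.6966124330923682 F [-0.5  0.3  0.2]
shift [ 5.09e-02 -3.64e-01 -1.00e-04] turn 0.3231
```

View pics/w1.png

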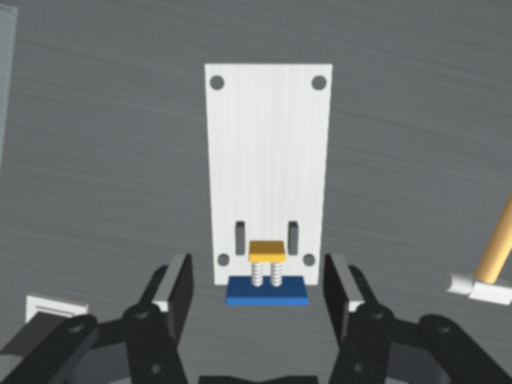

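The wrist view shows the whole jig: plate corners near (206,64) and (332,64), lugs at (240,238) and (293,238), brass pad at (267,251), blue back plate at (267,291). I'll measure the jig here and then move above the tube.

Run:
```python
from h import *
z=np.load("w1.npz"); im,d,K,T=z["im"],z["d"],z["K"],z["T"]
W=cloud(d.astype(float),K,T); print("plate z",np.nanmedian(W[100:200,230:310,2]),"cam",np.round(np.linalg.inv(T)[:3,3],3))
m=im.min(-1)>150
L=[];R=[]
for v in range(80,215):
    u=np.where(m[v,195:345])[0]+195; L.append((u.min()-.5,v)); R.append((u.max()+.5,v))
F=[]
for u in range(235,305):
    v=np.where(m[50:120,u])[0]+50; F.append((u,v.min()-.5))
def ln(p):
    P=onplane(p,K,T,.012)[:,:2].astype(np.float32); l=cv2.fitLine(P,cv2.DIST_HUBER,0,.01,.01).ravel(); return l
l,r,f=ln(L),ln(R),ln(F)
def yaw(l): return (np.degrees(np.arctan2(l[1],l[0]))+90)%180-90
print("yaws",yaw(l),yaw(r),yaw(f))
y=np.radians((yaw(l)+yaw(r))/2); x=np.array([np.cos(y),np.sin(y)]); n=np.array([-x[1],x[0]])
a,b=l[2:]@n,r[2:]@n; print("width",abs(a-b)); c=x*(f[2:]@x+.14)+n*(a+b)/2; print("jig",c,np.degrees(y))
hsv=cv2.cvtColor(im,cv2.COLOR_RGB2HSV)
def rep(s,mm,h):
    p,sz,yy=box(mm,K,T,h); q=p-c; print(s,"jig xy",q@x,q@n,"sz",sz,"yaw",yy)
br=(hsv[...,0]>12)&(hsv[...,0]<32)&(hsv[...,1]>130); br[:,:200]=0; br[:,320:]=0; br[270:]=0
rep("brass",br,.054)
bl=(hsv[...,0]>100)&(hsv[...,0]<130)&(hsv[...,1]>150); rep("blue",bl,.062)
for u0,u1 in((225,255),(280,308)):
    g=np.zeros(m.shape,bool); g[215:258,u0:u1]=im[215:258,u0:u1].min(-1)<120; g&=hsv[...,1]<120; rep("lug",g,.032)
for u0,u1,v0,v1 in((205,232,70,95),(305,332,70,95)):
    g=np.zeros(m.shape,bool); g[v0:v1,u0:u1]=im[v0:v1,u0:u1].min(-1)<130; rep("hole",g,.012)
```

```text
plate z 0.012205988342584045 cam [0.387 0.207 0.413]
yaws 11.904076 11.868523 -78.02645
width 0.14022362
jig [0.50866896 0.24382842] 11.886298
brass jig xy 0.06697099 6.7160465e-05 sz (np.float32(0.040067434), np.float32(0.024888873)) yaw -77.99001
blue jig xy 0.114912495 -0.00020459294 sz (np.float32(0.09767519), np.float32(0.037617188)) yaw -77.97403
lug jig xy 0.059907433 -0.033229668 sz (np.float32(0.041969907), np.float32(0.008670184)) yaw 11.175652
lug jig xy 0.059780143 0.031328082 sz (np.float32(0.04187879), np.float32(0.01073749)) yaw 11.71817
hole jig xy -0.12071831 -0.05635245 sz (np.float32(0.013429821), np.float32(0.012627425)) yaw -78.02407
hole jig xy -0.120895974 0.056124676 sz (np.float32(0.014454674), np.float32(0.0126231015)) yaw -78.02186
```

Emit:
step_arm:
  series:
    - [0.006,-0.045,0,0.04,0.3]
    - [0.012,-0.09,0,0.08,0.3]
    - [0.018,-0.135,0,0.12,0.3]
    - [0.025,-0.18,0,0.16,0.3]
    - [0.032,-0.225,0,0.2,0.3]
    - [0.038,-0.27,0,0.24,0.3]
    - [0.044,-0.315,0,0.28,0.3]
    - [0.051,-0.364,0,0.323,0.3]
    - [0.051,-0.364,0,0.323,0.3]
    - [0.051,-0.364,0,0.323,0.3]

```text
clock: 2.65
ee_pos: [0.4953, -0.1404, 0.2402]
tcp_rot: [[-0.994, 0.112, -0.0], [0.112, 0.994, 0.001], [0.0, 0.001, -1.0]]
ft_force: [-0.3, 0.3, 0.6]
finger_gap: 0.702
finger_force: 0.0
```

Run:
```python
from h import *
im,d,K,T,c=grab("wrist"); np.savez("w2.npz",im=im,d=d,K=K,T=T); cv2.imwrite("pics/w2.png",im[...,::-1])
shift([.495,-.141,.24],173.5)
```

```text
t 2.7 pos [ 0.4954 -0.1401  0.2403] yaw 173.6 gap 0.6961547049774167 F [-0.7  0.1 -0.3]
shift [ 0.0003 -0.0009  0.0003] turn 0.0018
```

View pics/w2.png

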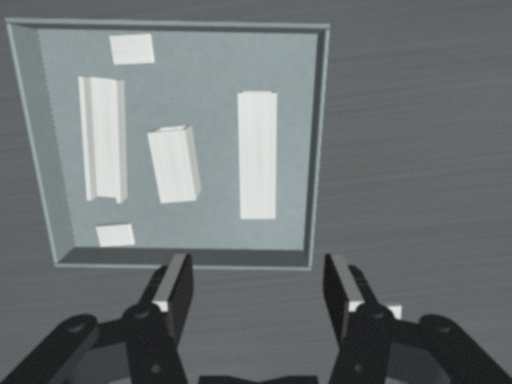

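The wrist view shows the tube at (258,155) in the right lane with a visible open end at (258,92). The short tube (175,165) and channel (103,140) are clear of it.

Run:
```python
from h import *
z=np.load("w2.npz"); im,d,K,T=z["im"],z["d"],z["K"],z["T"]
W=cloud(d.astype(float),K,T); print("top z",np.median(W[110:200,245:270,2]),"floor z",np.median(W[100:200,212:230,2]))
g=im.min(-1)
print("row150",g[150,230:286].tolist()); print("col258",g[84:100,258].tolist(),g[212:226,258].tolist())
m=np.zeros(g.shape,bool); m[84:228,228:288]=g[84:228,228:288]>190
p,sz,y=box(m,K,T,.045); print(p,sz,y)
L=[];R=[]
for v in range(110,210):
    u=np.where(m[v])[0]; L.append((u.min()-.5,v)); R.append((u.max()+.5,v))
for e in(L,R):
    P=onplane(e,K,T,.045)[:,:2]; l=cv2.fitLine(P.astype(np.float32),cv2.DIST_HUBER,0,.01,.01).ravel(); print("edge",l, np.degrees(np.arctan2(l[1],l[0])))
```

```text
top z 0.045312996088241575 floor z 0.005351057431801753
row150 [147, 148, 150, 149, 147, 148, 147, 150, 174, 201, 217, 219, 220, 220, 219, 219, 220, 219, 219, 221, 222, 220, 221, 219, 220, 219, 216, 215, 217, 215, 218, 216, 217, 221, 220, 220, 219, 222, 220, 218, 218, 219, 219, 220, 218, 204, 176, 157, 149, 150, 151, 148, 149, 147, 148, 149]
col258 [146, 148, 148, 145, 144, 147, 160, 190, 209, 217, 222, 221, 222, 223, 221, 222] [221, 220, 223, 222, 220, 217, 202, 177, 157, 150, 150, 151, 152, 151]
[ 0.49605572 -0.14190559] (np.float32(0.14111064), np.float32(0.040280025)) -6.1829453
edge [ 0.9940113  -0.10927742  0.49592495 -0.16218014] -6.2736635
edge [ 0.99545217 -0.09526274  0.49318337 -0.12158442] -5.4664416
```

```bash
python3 -c "
from h import *
shift([.496,-.142,.020],174.1)"
```

```text
t 2.7 pos [ 0.4954 -0.1401  0.2403] yaw 173.6 gap 0.6961547049774167 F [-0.7  0.1 -0.3]
shift [-0.0008 -0.0019  0.2203] turn -0.0087
```

Emit:
step_arm:
  series:
    - [-0.0008,-0.0018,0.04,-0.009,0.3]
    - [-0.0008,-0.0018,0.08,-0.009,0.3]
    - [-0.0008,-0.0018,0.12,-0.009,0.3]
    - [-0.0008,-0.0018,0.15,-0.009,0.3]
    - [-0.0008,-0.0018,0.18,-0.009,0.3]
    - [-0.0008,-0.0018,0.2,-0.009,0.3]
    - [-0.0008,-0.0018,0.21,-0.009,0.3]
    - [-0.0008,-0.0018,0.22,-0.009,0.3]
    - [-0.0008,-0.0018,0.22,-0.009,0.3]

```text
clock: 3.82
ee_pos: [0.4958, -0.143, 0.0201]
tcp_rot: [[-0.995, 0.104, -0.0], [0.104, 0.995, 0.0], [0.0, 0.0, -1.0]]
ft_force: [-0.5, 0.5, -0.7]
finger_gap: 0.704
finger_force: 0.0
```

Emit:
step_arm:
  series:
    - [0,0,0,0,0.45]
    - [0,0,0,0,0.6]
    - [0,0,0,0,0.8]
    - [0,0,0,0,1]
    - [0,0,0,0,1]
    - [0,0,0,0,1]
    - [0,0,0,0,1]
  force: 90

```text
clock: 4.7
ee_pos: [0.4959, -0.1434, 0.0203]
tcp_rot: [[-0.995, 0.105, 0.0], [0.105, 0.995, 0.0], [-0.0, 0.0, -1.0]]
ft_force: [-0.8, 0.5, -0.7]
finger_gap: -0.001
finger_force: 0.0
```

The fingers shut on nothing, so I'll look before moving.

Run:
```python
from h import *
print(env.get_state())
A=[]
for n in("side","wrist"):
    im,d,K,T,c=grab(n); np.savez(n+"3.npz",im=im,d=d,K=K,T=T); A.append(im)
a=cv2.resize(A[0][180:310,160:290],(384,384),interpolation=cv2.INTER_CUBIC)
cv2.imwrite("pics/m3.png",np.hstack([a,cv2.resize(A[1],(416,384))])[...,::-1])
```

```text
{'clock': 4.7, 'joints': array([-2.02328751e+01,  9.69868651e+00,  9.43640475e+01,  3.99790238e-03,
        7.59374828e+01, -1.04231875e+02]), 'dq': array([-0.03058858, -0.03400513,  0.00085336,  0.03266336,  0.03169446,
        0.1144264 ]), 'tau': array([-3.28186674e-03, -3.93261552e+01, -3.24782073e+01, -1.80286429e-04,
        5.31131900e-04,  1.19636593e-05]), 'ee_pos': array([ 0.49589844, -0.14342918,  0.02027916]), 'tcp_rot': array([[-9.94518298e-01,  1.04562687e-01,  1.98592402e-05],
       [ 1.04562688e-01,  9.94518296e-01,  6.48169311e-05],
       [-1.29729453e-05,  6.65381595e-05, -9.99999998e-01]]), 'ft_force': array([-0.80319221,  0.4827645 , -0.68026114]), 'ft_torque': array([-0.01380527,  0.01313827,  0.01904757]), 'finger_force': 0.0, 'finger_gap': -0.0010730006883212483}
```

View pics/m3.png

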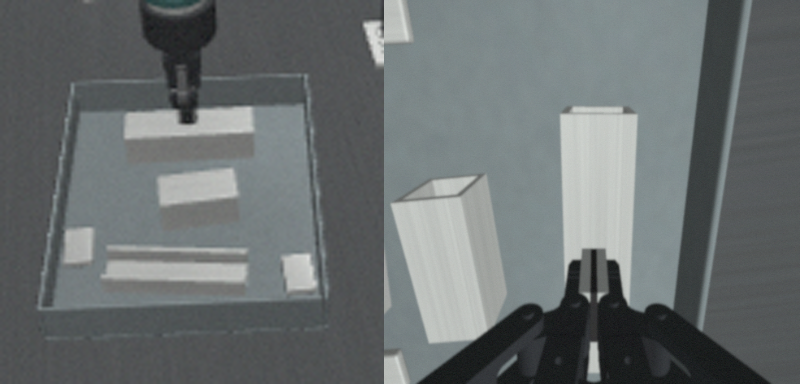

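The fingers closed above the tube's top face (tips near crop (187,122) in the side view), although the reported TCP is at z = 0.020. I'll measure where the tips really are.

Run:
```python
from h import *
for n,(v0,v1,u0,u1) in(("side",(195,232,210,238)),("wrist",(230,290,250,285))):
    z=np.load(n+"3.npz"); im,d,K,T=z["im"],z["d"].astype(float),z["K"],z["T"]
    W=cloud(d,K,T)[v0:v1,u0:u1]; g=im[v0:v1,u0:u1].max(-1)
    m=(g<110)&(d[v0:v1,u0:u1]>0)
    vs=np.arange(v0,v1)
    for i in range(0,v1-v0,3):
        if m[i].any(): print(n,vs[i],m[i].sum(),"u",round(np.where(m[i])[0].mean()+u0,1),np.round(np.median(W[i][m[i]],0),3))
    s=env.get_state(); R=s["tcp_rot"];p=s["ee_pos"]
    print(n,"proj tcp,tip,+30mm",np.round(proj(np.array([p,p+.008*R[:,2],p-.03*R[:,2],p-.04*R[:,2]]),K,T),1).tolist())
    if n=="wrist":
        Wf=cloud(d,K,T); print("cam z",np.linalg.inv(T)[2,3],"tube top z",np.median(Wf[140:200,245-0:270,2]))
```

```text
side 195 28 u 223.5 [ 0.503 -0.174  0.187]
side 198 28 u 223.5 [0.502 0.014 0.002]
side 201 28 u 223.5 [ 0.501 -0.003  0.004]
side 204 27 u 223.2 [ 0.499 -0.018  0.006]
side 207 26 u 224.5 [ 0.503 -0.086  0.051]
side 210 28 u 223.5 [ 0.498 -0.082  0.038]
side 213 28 u 223.5 [ 0.497 -0.084  0.023]
side 216 18 u 218.5 [ 0.482 -0.127  0.055]
side 219 6 u 223.5 [ 0.497 -0.155  0.069]
side proj tcp,tip,+30mm [[223.5, 227.1], [223.7, 228.8], [223.0, 220.6], [222.8, 218.3]]
wrist 251 22 u 260.5 [ 0.485 -0.142  0.058]
wrist 254 22 u 260.5 [ 0.485 -0.142  0.06 ]
wrist 257 22 u 260.5 [ 0.485 -0.142  0.063]
wrist 260 34 u 266.5 [ 0.485 -0.139  0.065]
wrist 263 34 u 267.2 [ 0.485 -0.139  0.068]
wrist 266 35 u 267.0 [ 0.485 -0.139  0.07 ]
wrist 269 35 u 267.0 [ 0.485 -0.139  0.072]
wrist 272 35 u 267.0 [ 0.485 -0.139  0.075]
wrist 275 35 u 267.0 [ 0.485 -0.139  0.077]
wrist 278 35 u 267.0 [ 0.485 -0.139  0.079]
wrist 281 35 u 267.0 [ 0.485 -0.139  0.081]
wrist 284 34 u 267.0 [ 0.485 -0.139  0.083]
wrist 287 35 u 267.0 [ 0.485 -0.139  0.085]
wrist proj tcp,tip,+30mm [[258.9, 236.3], [258.9, 230.2], [259.0, 264.2], [259.1, 275.8]]
cam z 0.19331976704593 tube top z 0.04538927890943427
```

The wrist depth puts the shut tips at z ≈ 0.056, while the state implies 0.012. The true tool ends about 44 mm short of the reported TCP. The wrist and side views agree on this, and the camera's floor and tube heights are right, so I'll allow for it in z: open, go 43 mm lower and grip.

Emit:
step_arm:
  series:
    - [0,0.0015,0,0,0.3]
    - [0,0.0015,0,0,0.3]
    - [0,0.0015,0,0,0.3]
    - [0,0.0015,0,0,0.3]
    - [0,0.0015,0,0,0.3]
    - [0,0.0015,0.01,0,0.3]
    - [0,0.0015,0.02,0,0.3]
    - [0,0.0015,0.027,0,0.3]
    - [0,0.0015,0.033,0,0.3]
    - [0,0.0015,0.038,0,0.3]
    - [0,0.0015,0.043,0,0.3]
    - [0,0.0015,0.043,0,0.3]

```text
clock: 6.3
ee_pos: [0.4958, -0.1419, -0.0231]
tcp_rot: [[-0.995, 0.105, -0.001], [0.105, 0.995, 0.0], [0.001, 0.0, -1.0]]
ft_force: [-0.1, 0.2, -0.2]
finger_gap: 0.696
finger_force: 0.0
```

Run:
```python
from h import *
A=[]
for n in("side","wrist"):
    im,d,K,T,c=grab(n); np.savez(n+"4.npz",im=im,d=d,K=K,T=T); A.append(im)
a=cv2.resize(A[0][180:310,160:290],(384,384),interpolation=cv2.INTER_CUBIC)
cv2.imwrite("pics/m4.png",np.hstack([a,cv2.resize(A[1],(416,384))])[...,::-1])
shift([.496,-.142,-.023],174.1)
```

```text
t 6.4 pos [ 0.4962 -0.142  -0.0226] yaw 174.0 gap 0.699230875628754 F [-0.4  0.1 -0. ]
shift [ 0.0002 -0.      0.0004] turn -0.0018
```

View pics/m4.png

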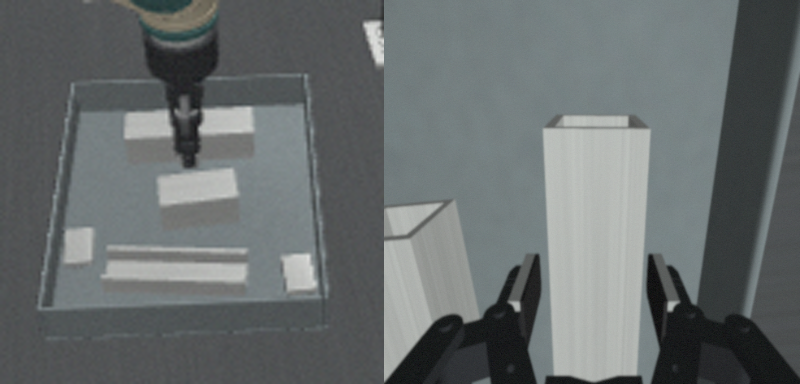

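The fingers now straddle the tube: pads at crop (530,290) and (662,290), tube between them and centred. I'll close on it.

Emit:
step_arm:
  series:
    - [0,0,0,0,0.4]
    - [0,0,0,0,0.6]
    - [0,0,0,0,1]
    - [0,0,0,0,1]
    - [0,0,0,0,1]
    - [0,0,0,0,1]
  force: 90

```text
clock: 7.15
ee_pos: [0.4964, -0.1419, -0.0221]
tcp_rot: [[-0.995, 0.105, 0.001], [0.105, 0.995, 0.0], [-0.001, 0.0, -1.0]]
ft_force: [-1.8, 2.4, 6.3]
finger_gap: 0.458
finger_force: 92.1
```

Emit:
step_arm:
  series:
    - [0,0,-0.005,0,1]
    - [0,0,-0.015,0,1]
    - [0,0,-0.035,0,1]
    - [0,0,-0.06,0,1]
    - [0,0,-0.09,0,1]
    - [0,0,-0.12,0,1]
    - [0,0,-0.14,0,1]
    - [0,0,-0.14,0,1]
    - [0,0,-0.14,0,1]

```text
clock: 8.28
ee_pos: [0.4953, -0.1417, 0.1158]
tcp_rot: [[-0.995, 0.105, -0.002], [0.105, 0.995, 0.001], [0.002, 0.001, -1.0]]
ft_force: [-0.2, 0.3, -7.7]
finger_gap: 0.456
finger_force: 91.4
```

Run:
```python
from h import *
im,d,K,T,c=grab("wrist"); np.savez("w5.npz",im=im,d=d,K=K,T=T); cv2.imwrite("pics/w5.png",im[...,::-1])
W=cloud(d.astype(float),K,T)
x=np.array([np.cos(np.radians(11.9)),np.sin(np.radians(11.9))])
c=np.array([.5087,.2438]); shift([*(c-.036*x),.12],191.9)
p=env.get_state()["ee_pos"]; print("top z near", [np.round(W[v,258],4).tolist() for v in (150,200,250,300)], "held at",p)
```

```text
t 8.325 pos [ 0.4951 -0.1417  0.1156] yaw 173.99 gap 0.4591278881557937 F [ 0.  -0.8 -6.9]
shift [ 0.0611  0.3737 -0.004 ] turn -0.3125
top z near [[0.4333, -0.1357, 0.1841], [0.4496, -0.1374, 0.1842], [0.4682, -0.1394, 0.1831], [0.4883, -0.1415, 0.1832]] held at [ 0.49514865 -0.14166484  0.11558632]
```

View pics/w5.png

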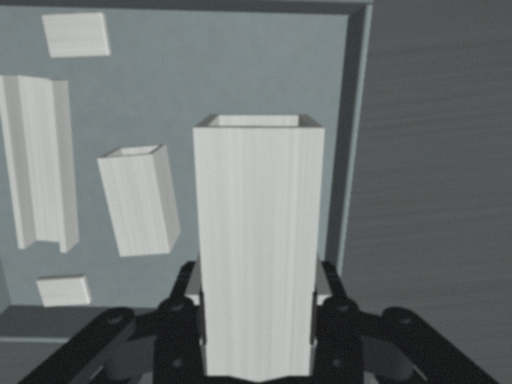

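The tube hangs level in the grip (back top edge at v≈127, sides u 195-323); the weight reads about 7 N. I'll measure its pose in the grip from this picture.

Run:
```python
from h import *
z=np.load("w5.npz"); im,d,K,T=z["im"],z["d"].astype(float),z["K"],z["T"]
W=cloud(d,K,T); q=W[135:255,215:300].reshape(-1,3)
A=np.c_[q[:,:2]-q[:,:2].mean(0),np.ones(len(q))]; s=np.linalg.lstsq(A,q[:,2],rcond=None)[0]; print("slope",s)
g=im.min(-1).astype(int); zt=.1838
gr=cv2.Sobel(cv2.GaussianBlur(g.astype(np.float32),(3,3),0),cv2.CV_32F,1,0)
L=[(185+np.argmax(gr[v,185:215]),v) for v in range(140,255)]; R=[(308+np.argmin(gr[v,308:335]),v) for v in range(140,255)]
print(L[::30],R[::30])
def ln(p): return cv2.fitLine(onplane(p,K,T,zt)[:,:2].astype(np.float32),cv2.DIST_HUBER,0,.01,.01).ravel()
l,r=ln(L),ln(R)
y=[(np.degrees(np.arctan2(e[1],e[0]))+90)%180-90 for e in(l,r)]; print("yaws",y)
t=np.radians(np.mean(y)); x=np.array([np.cos(t),np.sin(t)]); n=np.array([-x[1],x[0]])
print("width",l[2:]@n-r[2:]@n)
print("col",g[112:134,258].tolist())
gv=cv2.Sobel(cv2.GaussianBlur(g.astype(np.float32),(3,3),0),cv2.CV_32F,0,1)
for v in (125,126,127): print(v,onplane([(258,v)],K,T,zt))
v=127; e=onplane([(258,v)],K,T,zt)[0,:2]
o=x*(e@x+.07)+n*(l[2:]@n+r[2:]@n)/2; p=np.array([.49515,-.14167]); print("origin",o,"rel TCP along,across",(o-p)@x,(o-p)@n)
```

```text
slope [-0.11041931  0.01132765  0.18392349]
[(np.int64(193), 140), (np.int64(195), 170), (np.int64(197), 200), (np.int64(198), 230)] [(np.int64(324), 140), (np.int64(333), 170), (np.int64(330), 200), (np.int64(327), 230)]
yaws [np.float32(-6.0369034), np.float32(-7.1413193)]
width -0.04314058
col [125, 123, 137, 167, 183, 190, 193, 192, 193, 192, 191, 193, 182, 165, 144, 146, 172, 188, 193, 192, 195, 193]
125 [[ 0.42577329 -0.13492558  0.1838    ]]
126 [[ 0.42607073 -0.13495676  0.1838    ]]
127 [[ 0.42636873 -0.13498799  0.1838    ]]
origin [ 0.49612716 -0.14110904] rel TCP along,across 0.0009063326413013231 0.000669383082126092
```

Emit:
step_arm:
  series:
    - [0.007,0.04,-0.004,-0.035,1]
    - [0.014,0.08,-0.004,-0.07,1]
    - [0.02,0.12,-0.004,-0.105,1]
    - [0.027,0.16,-0.004,-0.14,1]
    - [0.033,0.2,-0.004,-0.175,1]
    - [0.04,0.24,-0.004,-0.21,1]
    - [0.046,0.28,-0.004,-0.245,1]
    - [0.052,0.32,-0.004,-0.28,1]
    - [0.058,0.355,-0.004,-0.3,1]
    - [0.061,0.374,-0.004,-0.312,1]
    - [0.061,0.374,-0.004,-0.312,1]
    - [0.061,0.374,-0.004,-0.312,1]

```text
clock: 9.82
ee_pos: [0.4745, 0.2355, 0.1208]
tcp_rot: [[-0.979, -0.205, -0.001], [-0.205, 0.979, -0.001], [0.001, -0.001, -1.0]]
ft_force: [0.2, -0.1, -7.8]
finger_gap: 0.46
finger_force: 92.7
```

Run:
```python
from h import *
im,d,K,T,c=grab("wrist"); W=cloud(d.astype(float),K,T)
r=[np.median(W[v:v+10,225:295].reshape(-1,3),0) for v in range(135,250,10)]; r=np.array(r); print(np.round(r[::3],4))
s=np.hypot(*(r[:,:2]-r[0,:2]).T); print("pitch deg (neg = falls toward leading end)",np.degrees(np.polyfit(s,r[:,2],1)[0]))
```

```text
[[0.4102 0.222  0.1884]
 [0.4196 0.2239 0.1883]
 [0.4293 0.226  0.1883]
 [0.4399 0.2282 0.1883]]
pitch deg (neg = falls toward leading end) -0.12785722595539967
```

Emit:
step_arm:
  series:
    - [0,0.001,0.03,-0.002,1]
    - [0,0.001,0.06,-0.002,1]
    - [0,0.001,0.085,-0.002,1]
    - [0,0.001,0.105,-0.002,1]
    - [0,0.001,0.118,-0.002,1]
    - [0,0.001,0.126,-0.002,1]
    - [0,0.001,0.13,-0.002,1]
    - [0,0.001,0.13,-0.002,1]
    - [0,0.001,0.13,-0.002,1]

```text
clock: 11.0
ee_pos: [0.4747, 0.2376, -0.008]
tcp_rot: [[-0.978, -0.208, 0.001], [-0.208, 0.978, 0.001], [-0.001, 0.0, -1.0]]
ft_force: [0.1, -0.2, -7.6]
finger_gap: 0.453
finger_force: 92.9
```

Emit:
step_arm:
  series:
    - [0,-0.001,0.003,0,1]
    - [0,-0.001,0.005,0,1]
    - [0,-0.001,0.006,0,1]
    - [0,-0.001,0.007,0,1]
    - [0,-0.001,0.0075,0,1]
    - [0,-0.001,0.0075,0,1]
    - [0,-0.001,0.0075,0,1]

```text
clock: 11.88
ee_pos: [0.4745, 0.2364, -0.0151]
tcp_rot: [[-0.978, -0.208, 0.0], [-0.208, 0.978, 0.0], [-0.0, 0.0, -1.0]]
ft_force: [-5.9, -3.1, 2.8]
finger_gap: 0.458
finger_force: 94.1
```

Emit:
step_arm:
  series:
    - [-0.002,0,-0.0004,0,1]
    - [-0.006,0,-0.0004,0,1]
    - [-0.01,0,-0.0004,0,1]
    - [-0.014,0,-0.0004,0,1]
    - [-0.018,0,-0.0004,0,1]
    - [-0.022,0,-0.0004,0,1]
    - [-0.025,0,-0.0004,0,1]
    - [-0.028,0,-0.0004,0,1]
    - [-0.028,0,-0.0004,0,1]
    - [-0.028,0,-0.0004,0,1]

```text
clock: 13.12
ee_pos: [0.5024, 0.2425, -0.0151]
tcp_rot: [[-0.978, -0.208, 0.001], [-0.208, 0.978, 0.001], [-0.002, 0.0, -1.0]]
ft_force: [-1.4, 0.6, 2.2]
finger_gap: 0.452
finger_force: 93.6
```

Run:
```python
from h import *
x=np.array([.9785,.2062]);n=np.array([-.2062,.9785]);c=np.array([.5087,.2438])
s=env.get_state();q=s["ee_pos"][:2]-c;print("jig x,y",q@x,q@n,"F along,across,z",s["ft_force"][:2]@x,s["ft_force"][:2]@n,s["ft_force"][2],"tau",s["ft_torque"])
A=[]
for k in ("side","wrist"):
    im,d,K,T,_=grab(k); np.savez(k+"6.npz",im=im,d=d,K=K,T=T); A.append(im)
a=cv2.resize(A[0][125:185,170:262],(589,384),interpolation=cv2.INTER_CUBIC)
cv2.imwrite("pics/m6.png",a[...,::-1])
```

```text
jig x,y -0.006383567604837443 5.617518630846052e-05 F along,across,z -1.2206690044027468 0.9114169419360966 2.18792833622458 tau [0.01373428 0.36418677 0.01262511]
```

View pics/m6.png

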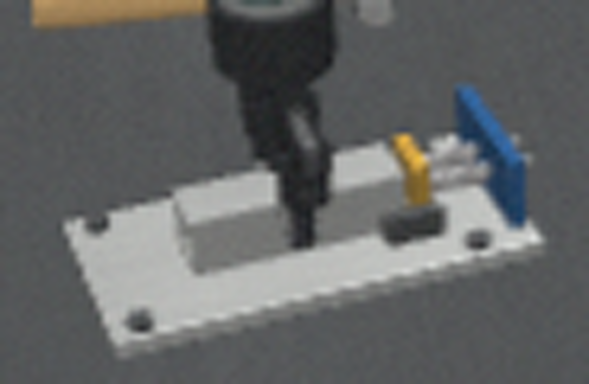

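The tube lies flat on the plate with its leading end between the lugs and nearly at the brass pad (crop (405,165)). I'll ease it forward.

Emit:
step_arm:
  series:
    - [-0.001,0,-0.0003,0,1]
    - [-0.002,0,-0.0003,0,1]
    - [-0.003,0,-0.0003,0,1]
    - [-0.004,0,-0.0003,0,1]
    - [-0.005,0,-0.0003,0,1]
    - [-0.006,0,-0.0003,0,1]
    - [-0.007,0,-0.0003,0,1]
    - [-0.008,0,-0.0003,0,1]
    - [-0.009,0,-0.0003,0,1]
    - [-0.01,0,-0.0003,0,1]
    - [-0.011,0,-0.0003,0,1]
    - [-0.012,0,-0.0003,0,1]

```text
clock: 14.72
ee_pos: [0.5122, 0.2445, -0.0151]
tcp_rot: [[-0.978, -0.208, -0.004], [-0.208, 0.978, -0.001], [0.004, -0.0, -1.0]]
ft_force: [-14.0, -3.7, 10.5]
finger_gap: 0.458
finger_force: 94.7
```

```bash
cat > q.py <<'E'
from h import *
x=np.array([.9785,.2062]);n=np.array([-.2062,.9785]);c=np.array([.5087,.2438])
s=env.get_state();q=s["ee_pos"][:2]-c;F=s["ft_force"];print(s["clock"],"jig x,y",q@x,q@n,"z",s["ee_pos"][2],"F along,across,z",F[:2]@x,F[:2]@n,F[2],"grip",s["finger_force"],"tau",s["ft_torque"],"R20",s["tcp_rot"][2,0])
R=s["tcp_rot"];print("yaw",np.degrees(np.arctan2(-R[1,0],-R[0,0])))
E
python3 q.py
```

```text
14.725 jig x,y 0.0035235916643199033 -2.5324134214300335e-05 z -0.015132012416725071 F along,across,z -14.50687699731706 -0.7478088654721504 10.483704239141307 grip 94.74388271570206 tau [-0.24690252  1.65753032 -0.08528426] R20 0.0036158530388260396
yaw 11.997389560091001
```

The plate press has grown to about 18 N, so friction is mixing into the reading. I'll relieve the downward press.

Emit:
step_arm:
  series:
    - [0,0,-0.0005,0,1]
    - [0,0,-0.001,0,1]
    - [0,0,-0.001,0,1]
    - [0,0,-0.001,0,1]

```text
clock: 15.22
ee_pos: [0.5123, 0.2445, -0.0151]
tcp_rot: [[-0.978, -0.208, -0.003], [-0.208, 0.978, -0.001], [0.003, -0.0, -1.0]]
ft_force: [-7.9, -1.5, 1.7]
finger_gap: 0.456
finger_force: 93.8
```

```bash
python3 q.py
```

```text
15.225 jig x,y 0.003689485975534007 -2.4354667401287966e-05 z -0.015123035503612027 F along,across,z -8.016542349583142 0.16586196037674616 1.739318998711108 grip 93.84373515844345 tau [-0.04411741  0.89026421 -0.00750949] R20 0.0030638134883029834
yaw 11.998385881053308
```

Emit:
step_arm:
  series:
    - [0,0,-0.0005,0,1]
    - [-0.001,0,-0.0006,0,1]
    - [-0.002,0,-0.0007,0,1]
    - [-0.003,0,-0.0008,0,1]
    - [-0.004,0,-0.0009,0,1]
    - [-0.005,0,-0.001,0,1]
    - [-0.005,0,-0.001,0,1]

```text
clock: 16.1
ee_pos: [0.5164, 0.2454, -0.015]
tcp_rot: [[-0.978, -0.208, -0.005], [-0.208, 0.978, -0.001], [0.005, -0.0, -1.0]]
ft_force: [-8.7, -1.4, -1.0]
finger_gap: 0.46
finger_force: 93.4
```

```bash
python3 q.py
```

```text
16.1 jig x,y 0.007897046666264848 -6.298831970916749e-05 z -0.015000557894864881 F along,across,z -8.823268095522497 0.4657433723126885 -0.952111010069181 grip 93.44803512096405 tau [-0.00308091  0.94659316  0.00177638] R20 0.005071224870386517
yaw 12.005969536839828
```

Emit:
step_arm:
  series:
    - [-0.001,0,-0.0001,0,1]
    - [-0.002,0,-0.0002,0,1]
    - [-0.003,0,-0.0003,0,1]
    - [-0.004,0,-0.0004,0,1]
    - [-0.005,0,-0.0005,0,1]
    - [-0.006,0,-0.0006,0,1]
    - [-0.0065,0,-0.0007,0,1]
    - [-0.0065,0,-0.0007,0,1]

```text
clock: 17.1
ee_pos: [0.5216, 0.2464, -0.0149]
tcp_rot: [[-0.978, -0.208, -0.008], [-0.208, 0.978, -0.002], [0.008, -0.001, -1.0]]
ft_force: [-13.3, -2.9, -0.2]
finger_gap: 0.457
finger_force: 93.5
```

```bash
cat > v.py <<'E'
import sys
from h import *
im,d,K,T,_=grab("top"); t,dt,Kt,Tt=im,d,K,T
s,ds,Ks,Ts,_=grab("side"); z=np.load("side0.npz"); z0=np.load("top0.npz")
# pad shift: brass mask centroid now vs at rest, cast at pad mid/top height
x=np.array([.9785,.2062]);n=np.array([-.2062,.9785]);c=np.array([.5087,.2438])
def bc(im,K,T,h,r):
    hs=cv2.cvtColor(im,cv2.COLOR_RGB2HSV); m=(hs[...,0]>15)&(hs[...,0]<32)&(hs[...,1]>130)
    k=np.zeros(m.shape,bool);k[r[0]:r[1],r[2]:r[3]]=m[r[0]:r[1],r[2]:r[3]];v,u=np.nonzero(k)
    if len(u)<8: return None
    p=onplane([(np.mean(u),np.mean(v))],K,T,h)[0,:2]-c; return len(u),round(p@x,4),round(p@n,4)
print("side rest/now",bc(z["im"],z["K"],z["T"],.035,(140,165,225,245)),bc(s,Ks,Ts,.035,(135,165,225,250)))
print("top rest/now",bc(z0["im"],z0["K"],z0["T"],.054,(190,210,185,212)),bc(t,Kt,Tt,.054,(180,210,185,212)))
cv2.imwrite(sys.argv[1],np.hstack([cv2.resize(s[125:185,170:262],(460,300),interpolation=cv2.INTER_CUBIC),cv2.resize(t[170:270,160:260],(300,300),interpolation=cv2.INTER_CUBIC)])[...,::-1])
E
python3 q.py; python3 v.py pics/m7.png
```

```text
17.1 jig x,y 0.013199003521095955 -0.00010891312098314058 z -0.0148676381921393 F along,across,z -13.637381783227676 -0.09272349118509382 -0.2472865196249584 grip 93.49770963191986 tau [-0.13318219  1.5222949   0.01043568] R20 0.008024594752278671
yaw 12.011540870883097
side rest/now (38, np.float64(0.0793), np.float64(0.0073)) (19, np.float64(0.0969), np.float64(0.0096))
top rest/now (32, np.float64(0.0711), np.float64(-0.0025)) None
```

View pics/m7.png

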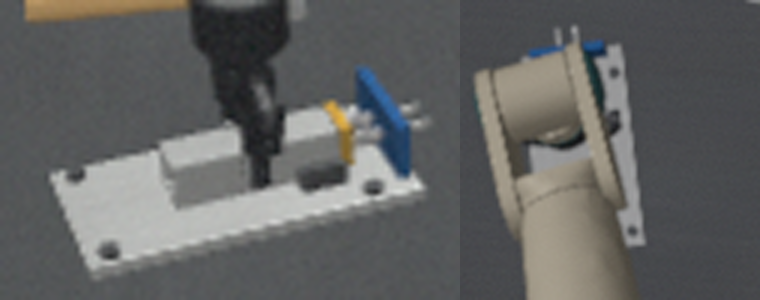

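The side view shows the tube pressing the brass pad in, flat and between the lugs. I'll check depth of travel and flatness with the wrist camera, measuring the tube's rear edge against the plate.

```bash
cat > w.py <<'E'
from h import *
x=np.array([.9785,.2062]);n=np.array([-.2062,.9785]);c=np.array([.5087,.2438])
im,d,K,T,_=grab("wrist"); np.savez("w8.npz",im=im,d=d,K=K,T=T)
W=cloud(d.astype(float),K,T); J=np.stack([(W[...,:2]-c)@x,(W[...,:2]-c)@n,W[...,2]],-1)
m=(abs(J[...,1])<.012)&(J[...,0]>-.045)&(J[...,0]<-.012)&(abs(J[...,2]-.052)<.006); q=J[m]
print("n",len(q),"z med",np.median(q[:,2]))
b=[(np.median(q[(q[:,0]>a)&(q[:,0]<=a+.008),0]),np.median(q[(q[:,0]>a)&(q[:,0]<=a+.008),2])) for a in(-.044,-.036,-.028,-.020)]; print("x,z",np.round(b,4).tolist())
u=258
P=(onplane([(u,v) for v in range(384)],K,T,.052)[:,:2]-c)@x
g=im[:,u].min(-1).astype(int); print([(v,round(P[v],4),int(g[v])) for v in range(384) if -.064<P[v]<-.048])
Q=(onplane([(u,v) for v in range(384)],K,T,.012)[:,:2]-c)@x
print([(v,round(Q[v],4),int(g[v])) for v in range(384) if -.146<Q[v]<-.136])
for jx in(-.045,-.02):
    uv=proj([*(c+jx*x),.052],K,T)[0]; v=int(round(uv[1])); S=(onplane([(k,v) for k in range(512)],K,T,.052)[:,:2]-c)@n
    print("row",v,[(k,round(S[k],4),int(im[v,k].min())) for k in range(512) if .0175<abs(S[k])<.0235])
E
python3 w.py; python3 q.py
```

```text
n 6773 z med 0.05276096734870074
x,z [[-0.0401, 0.0528], [-0.032, 0.0528], [-0.0241, 0.0527], [-0.0161, 0.0527]]
[(99, np.float64(-0.0639), 142), (100, np.float64(-0.0636), 144), (101, np.float64(-0.0633), 144), (102, np.float64(-0.063), 142), (103, np.float64(-0.0628), 143), (104, np.float64(-0.0625), 146), (105, np.float64(-0.0622), 147), (106, np.float64(-0.0619), 142), (107, np.float64(-0.0616), 142), (108, np.float64(-0.0613), 144), (109, np.float64(-0.061), 144), (110, np.float64(-0.0607), 148), (111, np.float64(-0.0604), 146), (112, np.float64(-0.0601), 141), (113, np.float64(-0.0598), 132), (114, np.float64(-0.0595), 122), (115, np.float64(-0.0592), 126), (116, np.float64(-0.0589), 140), (117, np.float64(-0.0586), 143), (118, np.float64(-0.0583), 145), (119, np.float64(-0.058), 147), (120, np.float64(-0.0577), 147), (121, np.float64(-0.0574), 145), (122, np.float64(-0.0571), 145), (123, np.float64(-0.0568), 142), (124, np.float64(-0.0565), 138), (125, np.float64(-0.0562), 121), (126, np.float64(-0.0559), 111), (127, np.float64(-0.0556), 124), (128, np.float64(-0.0553), 142), 
[... 2746 characters left out ...]
.0191), 144), (317, np.float64(0.0194), 143), (318, np.float64(0.0198), 144), (319, np.float64(0.0201), 144), (320, np.float64(0.0204), 144), (321, np.float64(0.0208), 145), (322, np.float64(0.0211), 145), (323, np.float64(0.0215), 146), (324, np.float64(0.0218), 143), (325, np.float64(0.0221), 144), (326, np.float64(0.0225), 147), (327, np.float64(0.0228), 140), (328, np.float64(0.0232), 144), (329, np.float64(0.0235), 145)]
17.25 jig x,y 0.013227715912360742 -8.820280359239348e-05 z -0.014852767855722884 F along,across,z -12.99273959365996 1.0152324381129398 -0.18082660523452423 grip 93.49878966808319 tau [-0.2448445   1.54862123 -0.00695156] R20 0.007889013042964627
yaw 12.012714411362248
```

The tube is flat (top at 0.0527 to 0.0528 all along) and centred. The rear edge is near jig x = -55.8 mm, so the pad is about 14.2 to 14.6 mm in. One small nudge, then hold.

Emit:
step_arm:
  series:
    - [-0.0003,0,0,0,1]
    - [-0.0006,0,0,0,1]
    - [-0.0006,0,0,0,1]
    - [-0.0006,0,0,0,1]
    - [-0.0006,0,0,0,1]
    - [-0.0006,0,0,0,1]
    - [-0.0006,0,0,0,1]
    - [-0.0006,0,0,0,1]
    - [-0.0006,0,0,0,1]
    - [-0.0006,0,0,0,1]
    - [-0.0006,0,0,0,1]
    - [-0.0006,0,0,0,1]

```text
clock: 18.75
ee_pos: [0.5221, 0.2465, -0.0149]
tcp_rot: [[-0.978, -0.208, -0.008], [-0.208, 0.978, -0.002], [0.008, -0.001, -1.0]]
ft_force: [-13.1, -2.7, 0.3]
finger_gap: 0.456
finger_force: 93.5
```

Emit:
step_arm:
  series:
    - [0,0,0,0,1]
    - [0,0,0,0,1]
    - [0,0,0,0,1]
    - [0,0,0,0,1]
    - [0,0,0,0,1]
    - [0,0,0,0,1]
    - [0,0,0,0,1]
    - [0,0,0,0,1]
    - [0,0,0,0,1]
    - [0,0,0,0,1]
    - [0,0,0,0,1]
    - [0,0,0,0,1]

```text
clock: 20.25
ee_pos: [0.5221, 0.2465, -0.0149]
tcp_rot: [[-0.978, -0.208, -0.008], [-0.208, 0.978, -0.002], [0.008, -0.001, -1.0]]
ft_force: [-14.7, -2.4, 1.6]
finger_gap: 0.459
finger_force: 93.5
```

Emit:
step_arm:
  series:
    - [0,0,0,0,1]
    - [0,0,0,0,1]
    - [0,0,0,0,1]
    - [0,0,0,0,1]
    - [0,0,0,0,1]
    - [0,0,0,0,1]
    - [0,0,0,0,1]
    - [0,0,0,0,1]
    - [0,0,0,0,1]
    - [0,0,0,0,1]
    - [0,0,0,0,1]
    - [0,0,0,0,1]

```text
clock: 21.75
ee_pos: [0.5221, 0.2465, -0.0149]
tcp_rot: [[-0.978, -0.208, -0.008], [-0.208, 0.978, -0.002], [0.008, -0.001, -1.0]]
ft_force: [-13.8, -1.8, 0.5]
finger_gap: 0.455
finger_force: 93.5
```

```bash
python3 q.py; python3 w.py | head -2
```

```text
21.75 jig x,y 0.01365950016839792 -0.00010409912397793758 z -0.014889619923007281 F along,across,z -13.88835936168551 1.1294653754437984 0.4513073696805817 grip 93.50591361522675 tau [-0.17896899  1.54548382 -0.01969577] R20 0.008318376308596144
yaw 12.011538034595947
n 6806 z med 0.05276312064719806
x,z [[-0.0401, 0.0528], [-0.0321, 0.0528], [-0.0241, 0.0528], [-0.0161, 0.0527]]
```

Steady for over 3 s at about 15 mm in, with the wrist force near 13.8 N including plate friction. Handing in.

```bash
python3 -c "
from cell import env
print(env.hand_in())"
```

```text
the job is handed in; nothing more can be done
None
```

The long tube lies flat on the jig plate between the lugs, still gripped and pressing the stop about 15 mm in (about 12 N, estimated from position; the wrist read about 13.8 N with plate friction), steady for over 3 s, and the job is handed in at about 22 s of the 56 s allowed.

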